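# Roll the milling jar up the apron onto the jar mill

## Robot

A 7-joint arm with a two-finger parallel gripper is mounted at the origin on the work surface. World frame = base frame: x ahead of the robot, y to its left, z up, the work surface at z = 0. Lengths are in m, angles in degrees, forces in N, time in s.
With the tool pointing down it reaches from about 0.35 to 0.9 m from the base axis. Payload 8.1 kg.
Tool frame: the origin (TCP) lies midway between the tips of the shut fingers; the grasp point (between the pads) lies 19 mm behind it; x points along the fingers, y is the direction in which the jaws open and shut, and the axes are right-handed (so a half turn about x gives the same grasp; the last joint's range is limited). The gripper opens to 92 mm and grips with 3 to 60 N. Pads are 19 mm wide; open, the fingers measure 130 mm over their backs; the gripper's body (75 mm by 190 mm) begins 47 mm behind the grasp point.
Start: joints at [66.658, 24.895, 1.432, 90.138, -0.665, 64.973, -4.303], TCP at [0.188, -0.596, 0.198] pointing down, gripper open.
Joint ranges: [-149.89, 149.89], [-25.12, 119.58], [-72.63, 75.52], [4.76, 147.25], [-75.54, 255.54], [6.69, 114.76], [-157.13, 157.13]. Speed limits (degrees/s): [127.2, 127.2, 172.46, 172.46, 180, 180, 180].

## Interface

Orientations are given as a 3x3 rotation matrix whose columns are the frame's x, y, z axes.
In Python, from plant import arm gives the robot as it stands.
- The arm moves only by the tool servo_tool, never from a script. Its argument "increments" is a list of rows, each an object of numbers: "tx", "ty", "tz": the shift along the tool's x, y, z in cm; "turn": the turn about the tool's x in degrees. In form: [{"tx": .., "ty": .., "tz": .., "turn": ..}, ...]. A call has 1 to 10 rows; each row shifts and turns the pose as measured when the row begins, along the tool's axes as they then stand; what a row does not reach is not made up. A row lasts 1/10 s, in which the tool goes at most 50 mm and 8.59 degrees, less where a joint would pass 70% of its speed; a pose out of reach is approached as far as the arm can. A call with a gripper value outside its range is refused whole. "claw" is the opening, from 0 (shut) to 1 (fully open), set as the call begins (left out, the last holds). The fingers move at their own pace and stop on an object; the grip force is fixed at half the most. Time passes only in rows, so rows that do not move let the fingers close. It gives the time, the measured TCP pose, the force and the opening at its end, in the units of the state.
- arm.state(): the state, without advancing time (a new reading comes with each control period).
- arm.grab_frame(name): name is "scene" or "top" or "wrist"; returns a dict with "color" (480x640x3 uint8, red, green, blue), "range_z" (480x640 float32, m along the optical axis (not along the pixel's ray), 0 where there is no reading), "fx", "fy", "cx", "cy" (pixels), "rvec" (rotation vector, rad) and "tvec" (3), from world to camera coordinates, as OpenCV has them. Camera axes: x right, y down, z forward; pixel columns grow to the right and rows downward; lengths in m; the calibration is good to about 2 mm. A picture is of the moment at which its call begins.
- arm.hand_in(): hands the job in, once; it reports no verdict.
Trained networks look in a picture, given as the dict that the camera call returned (one of the last four; its "shot" number tells which), for a name from the list of things; names that differ only in an ending like _2 or _b are one class to them, and where a whole thing is asked for, a point or a joint stands for the part that bears it (a point fixed in the world has none). Each returns a list of dicts, best first, with "p" (0 to 1); they miss things now and then, are a little off and sometimes report something else, mostly with a low value. They report only what shows in the picture. A call takes as long as a camera call. They do not tell look-alikes from the thing itself.
- arm.regions_of(picture, query): "pixels" (480x640 bool, what is visible of it).
- arm.pinpoint(picture, query): "position" ([x, y, z] in m, in world coordinates, good to about 4 mm: a listed point, or the origin of a listed thing).
The state is a dict: "time_s": time; "joint_positions": joint angles; "qd": joint speeds; "tau": joint torques, N m; "tcp_pos": TCP position; "eef_rot": TCP orientation; "contact_force": force on the tool from outside, world axes, zero at the start; "ft_torque": the same for the moment, N m; "opening": finger opening in m.
Only numpy, scipy, OpenCV 4.12 (cv2) and the standard library are available. Lean on these libraries where they do the work, as an engineer would, in place of code of your own. Each camera call takes 0.05 s, during which the arm holds its last target.

## Task

Load the jar mill: with the fingers only, push the white milling jar that lies at the foot of the mill's sloping apron, rolling it up the slope and over the front roller until it drops home between the two rubber rollers, lying straight along them. Keep the fingers behind it all the way up so that it never rolls free or gets away back down the slope; do not pick it up. Leave the jar resting there on its own, and do not disturb the eyepiece, the sample jar and the petri dish standing about.

Things in the scene. Friction and masses are not known exactly. Their poses are not given: they have to be found in the camera images.
- jar: Closed white milling jar, a smooth glazed cylinder on its side (friction about 0.35): 88 mm diameter, body 110 mm long; grey cap (74 mm diameter) on one end reaches 81 mm from the body's middle; 0.5-0.9 kg. Origin: middle of the body. Its y runs along the axis to the cap; x and z turn as it rolls. It starts at the foot of the apron against a low lip; let go on the slope it rolls back there.
- apron (a point): The loading apron: plain steel ramp, 210 mm wide, rising 9 degrees. Point on its surface, on the mill's middle line, under the waiting jar. x points up the slope (push direction), y along the rollers, z square to the sheet. In this frame the waiting jar's axis is at x 0, z 44 mm; foot lip, a 10 mm high bar, at x -30 mm; sheet ends at x 125 mm; side cheeks 12 mm high at y +-105 mm.
- front_roller (a point): Middle of the front roller's axis; frame as mill_base (x level in the push direction, z up). It has rubber sleeves, 30 mm diameter, y -54 to 54 mm, stands 2 mm proud of the apron's plane and does not turn (geared). In the apron frame it lies at x 142, z -13 mm. The jar tips over when its axis is straight above this point, 59 mm up; from there it rolls on by itself into the seat.
- seat (a point): Where the jar's axis lies when home: midway between the two rollers, on the mill's middle line, 87 mm above the bench, 32 mm beyond the front roller's axis and 50 mm above it; frame as mill_base. The back roller, same size, 32 mm beyond this point, turns freely. A fixed 12 mm steel rail behind it, at this height, 6 mm clear of the seated jar, is the final stop.
- mill_base (a point): Jar mill, fixed to the bench, 295 by 222 mm; point at bench level on its middle line. x level in the push direction, y along the rollers, z up. White drive box at the -y end: near face y -111 mm, 70 mm wide, x -50 to 140 mm, 106 mm high, knob to 121 mm. Cheeks beside the rollers 58 mm high; rail uprights at x 130, y +-108 mm, 105 mm high.
- eyepiece_mid (a point): Bystander: a black microscope eyepiece standing on the bench, 62 mm high, up to 42 mm diameter; point half-way up its axis.
- sample_mid (a point): Bystander: a small glass sample jar with a white cap, 75 mm high, 44 mm diameter; point half-way up its axis.
- petri_mid (a point): Bystander: a flat closed petri dish on the bench, about 94 mm diameter, 15 mm high; point half-way up its axis.
Not all that is in view belongs to the job. Several things have the shape of the jar; the one meant has the colours described above.

How it is judged:
By the outcome, as a careful person would: the job done as asked, in the order asked, and still so for the second after the job is handed in, with the robot touching nothing.
It also fails if it takes over 38 s, if anything falls off the work surface, if the arm or the gripper's body presses on something with over 40 N, if the wrist force passes 120 N, or if a joint passes its speed limit or range.

## Working session

There is one attempt and no reset: what is moved stays moved. The work goes in short steps, Python scripts to look and compute and a tool call to move; the robot and the scene stay as the last step left them, time stands still between calls to the robot, and variables do not carry over. Pictures are saved under pics/ and viewed, and the job is handed in when it is done.

Besides the shell and the picture viewer there is one more tool, called after ">>>" by a JSON object that holds its "op" and its "data", one argument or row to a line. servo_tool: Moves the arm, as the interface text tells. Its arguments: {"type":"object","properties":{"increments":{"type":"array"},"claw":{"type":"number"}},"required":["increments"]}

```bash
mkdir -p pics; ls; cat > h.py <<'E'
import numpy as np, cv2
from plant import arm
def grab(n,fn=None):
    f=arm.grab_frame(n)
    if fn: cv2.imwrite('pics/'+fn,f['color'][:,:,::-1])
    return f
def RT(f):
    R,_=cv2.Rodrigues(np.array(f['rvec'],float)); return R,np.array(f['tvec'],float).reshape(3)
def unproj(f,u,v,z=None):
    R,t=RT(f); z=f['range_z'][v,u] if z is None else z
    p=np.stack([(u-f['cx'])/f['fx']*z,(v-f['cy'])/f['fy']*z,z+0*u],-1)
    return (p-t)@R
def proj(f,P):
    R,t=RT(f); c=np.atleast_2d(P)@R.T+t
    return np.c_[c[:,0]/c[:,2]*f['fx']+f['cx'],c[:,1]/c[:,2]*f['fy']+f['cy']]
E
python3 - <<'E'
from h import *
np.set_printoptions(precision=4,suppress=True)
s=arm.state(); print(s)
for n in ['scene','top']:
    f=grab(n,n+'0.png')
    for q in ['jar','apron','front_roller','seat','mill_base','eyepiece_mid','sample_mid','petri_mid']:
        r=arm.pinpoint(f,q); print(n,q,[(np.round(x['position'],4),round(x['p'],2)) for x in r[:4]])
E
```

```text
pics
{'time_s': 0.0, 'joint_positions': array([66.6566, 24.9362,  1.432 , 90.189 , -0.6664, 64.9735, -4.303 ]), 'qd': array([-0.017 , -0.0256,  0.0376,  0.0201, -0.1072,  0.0011,  0.0756]), 'tau': array([ -0.0004, -66.7845,   0.9847, -31.4449,  -0.0606,   0.0429,
         0.0001]), 'tcp_pos': array([ 0.1873, -0.5957,  0.197 ]), 'eef_rot': array([[-0.0006,  0.3   , -0.9539],
       [ 0.0015, -0.9539, -0.3   ],
       [-1.    , -0.0016,  0.0001]]), 'contact_force': array([-0.6402, -0.4945, -0.9354]), 'ft_torque': array([-0.0196,  0.0044, -0.0135]), 'opening': 0.092038977851816}
scene jar [(array([0.3299, 0.2   , 0.0428]), 0.88), (array([0.5444, 0.2609, 0.042 ]), 0.85), (array([ 0.5008, -0.1078,  0.0749]), 0.8), (array([ 0.6641, -0.4362,  0.0435]), 0.78)]
scene apron [(array([ 0.5106, -0.0979,  0.0297]), 0.67)]
scene front_roller [(array([ 0.6483, -0.0585,  0.0384]), 0.65)]
scene seat [(array([ 0.6012, -0.0726,  0.0015]), 0.74), (array([ 0.6717, -0.0503,  0.0861]), 0.59)]
scene mill_base [(array([ 0.605 , -0.0698,  0.0025]), 0.81), (array([ 0.6716, -0.0526,  0.0887]), 0.28)]
scene eyepi
[... 188 characters left out ...]
.3182,  0.0034]), 0.66)]
top jar [(array([ 0.498 , -0.1116,  0.0722]), 0.97), (array([0.5403, 0.2615, 0.0436]), 0.85), (array([ 0.6626, -0.4293,  0.0397]), 0.73), (array([ 0.2737, -0.2297,  0.0468]), 0.67)]
top apron []
top front_roller [(array([ 0.6431, -0.0625,  0.0397]), 0.79), (array([ 0.4975, -0.1095,  0.0708]), 0.24)]
top seat [(array([ 0.6757, -0.0568,  0.0886]), 0.77), (array([ 0.6043, -0.0757,  0.0038]), 0.59)]
top mill_base [(array([ 0.6032, -0.0722,  0.0018]), 0.87)]
top eyepiece_mid [(array([0.454 , 0.1237, 0.032 ]), 0.49), (array([ 0.4747, -0.3202,  0.0093]), 0.3)]
top sample_mid [(array([0.5536, 0.117 , 0.036 ]), 0.78)]
top petri_mid [(array([ 0.4787, -0.321 ,  0.0072]), 0.86)]
```

View pics/scene0.png

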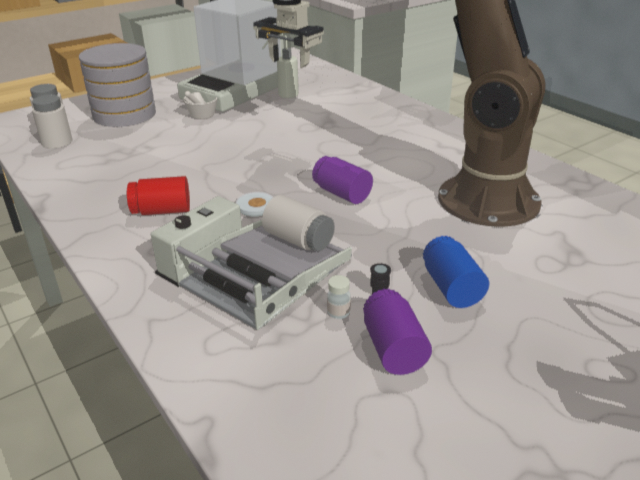

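View pics/top0.png

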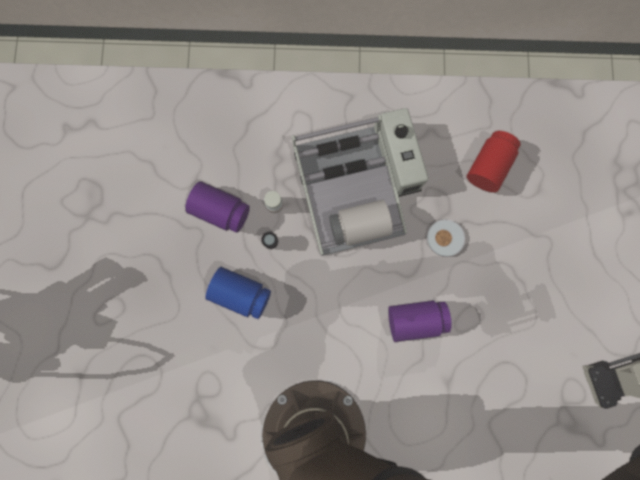

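The white jar meant is at about (365,222) in top, at the foot of the apron; the coloured ones are look-alikes. The tool is already roughly aligned with the mill's push direction, so next I'll measure the mill yaw and the jar axis.

```bash
cat > fit.py <<'E'
from h import *
from scipy.optimize import least_squares
def jarpts(f,near=np.array([0.5,-0.11,0.073]),tol=0.06):
    for r in arm.regions_of(f,'jar'):
        m=cv2.erode(r['pixels'].astype(np.uint8),np.ones((3,3)))>0
        v,u=np.nonzero(m&(f['range_z']>0)); P=unproj(f,u,v)
        if len(P) and np.linalg.norm(np.median(P,0)-near)<tol: return P,r
def fitaxis(P,yaw0,c0):
    # cylinder r=44 ; axis horizontal, yaw th, point (x perp offset, z)
    def res(q):
        n=np.array([np.cos(q[0]),np.sin(q[0])]); 
        d=(P[:,:2]-c0[:2])@n-q[1]; return np.hypot(d,P[:,2]-q[2])-0.044
    s=least_squares(res,[yaw0,0,c0[2]],loss='soft_l1',f_scale=0.002)
    return s.x,np.median(abs(s.fun))
E
python3 - <<'E'
from fit import *
np.set_printoptions(precision=4,suppress=True)
for n in ['top','scene']:
    f=grab(n); P,r=jarpts(f); c0=np.array([.5,-.11,.073])
    print(n,len(P),r['p'],P.min(0),P.max(0))
    # body vs cap : exclude cap by colour/extent later
    q,e=fitaxis(P,0.3,c0); print('yaw',np.degrees(q[0]),q[1:],e)
    a=np.array([-np.sin(q[0]),np.cos(q[0])]); n2=np.array([np.cos(q[0]),np.sin(q[0])])
    s=(P[:,:2]-c0[:2])@a; 
    rad=np.hypot((P[:,:2]-c0[:2])@n2-q[1],P[:,2]-q[2])
    b=s[rad>0.0415]; print('axial all',np.percentile(s,[0.5,99.5]),'body',np.percentile(b,[1,99]))
    m=(s<0.05)&(s>-.052)
    q,e=fitaxis(P[m],0.3,c0); print('body only yaw',np.degrees(q[0]),q[1:],e)
    # apron sheet points
    F=f['range_z']; v,u=np.nonzero(F>0); A=unproj(f,u,v)
    yaw=np.radians(17.4); nx=np.array([np.cos(yaw),np.sin(yaw)]); ny=np.array([-np.sin(yaw),np.cos(yaw)])
    X=(A[:,:2]-c0[:2])@nx; Y=(A[:,:2]-c0[:2])@ny
    m=(X>0.06)&(X<0.11)&(abs(Y)<.06)&(A[:,2]<.07)&(A[:,2]>.02)
    B=A[m]; g=np.linalg.lstsq(np.c_[B[:,:2],np.ones(len(B))],B[:,2],rcond=None)[0]
    print('sheet n',len(B),'slope',np.degrees(np.arctan(np.hypot(*g[:2]))),'yaw',np.degrees(np.arctan2(g[1],g[0])))
    mb=arm.regions_of(f,'mill_base'); 
    mm=mb[0]['pixels']; v,u=np.nonzero(mm&(F>0)); M=unproj(f,u,v); M=M[(M[:,2]>.045)&(M[:,2]<.12)]
    print('mill pts',len(M))
    rect=cv2.minAreaRect((M[:,:2]*1000).astype(np.float32)); print(rect)
    v,u=np.nonzero(F>0)
    # box top
    T=A[(A[:,2]>.100)&(A[:,2]<.112)&(abs(X-.1)<.2)&(abs(Y)<.25)]
    print('box top',len(T),cv2.minAreaRect((T[:,:2]*1000).astype(np.float32)))
    R=A[(A[:,2]>.044)&(A[:,2]<.056)&(X>.13)&(X<.24)&(abs(Y)<.1)]
E
```

```text
top 1850 0.67 [ 0.4482 -0.1689  0.0751] [ 0.5506 -0.0258  0.1215]
yaw 14.192781455304543 [0.0027 0.0706] 0.0015260632151989431
axial all [-0.0517  0.0797] body [-0.0513  0.0641]
body only yaw 15.54074826515147 [0.0026 0.0713] 0.0011164009446994055
sheet n 969 slope 8.407209291460592 yaw 16.6430974173558
mill pts 5047
((607.2718505859375, -105.89628601074219), (291.10260009765625, 295.0384216308594), 15.400336265563965)
box top 2938 ((610.1725463867188, -107.54521179199219), (281.5956726074219, 291.5503234863281), 16.168323516845703)
scene 2526 0.96 [ 0.4493 -0.1586  0.0387] [ 0.5603 -0.0217  0.1175]
yaw 19.75071485649139 [0.0023 0.0695] 0.002541255466084944
axial all [-0.0567  0.0821] body [-0.053  0.076]
body only yaw 15.815620718843892 [0.003  0.0703] 0.0012361960026874702
sheet n 663 slope 8.842217970677654 yaw 16.136895654493443
mill pts 6012
((648.3156127929688, -94.80128479003906), (214.99920654296875, 298.67974853515625), 15.746756553649902)
box top 2310 ((617.1362915039062, -108.53414916992188), (276.5986633300781, 293.1172180175781), 17.093002319335938)
```

```bash
python3 - <<'E'
from h import *
im=cv2.imread('pics/top0.png'); c=im[90:270,270:450]; cv2.imwrite('pics/topc.png',cv2.resize(c,None,fx=3.3,fy=3.3,interpolation=cv2.INTER_CUBIC))
E
```

```text
(no output)
```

View pics/topc.png

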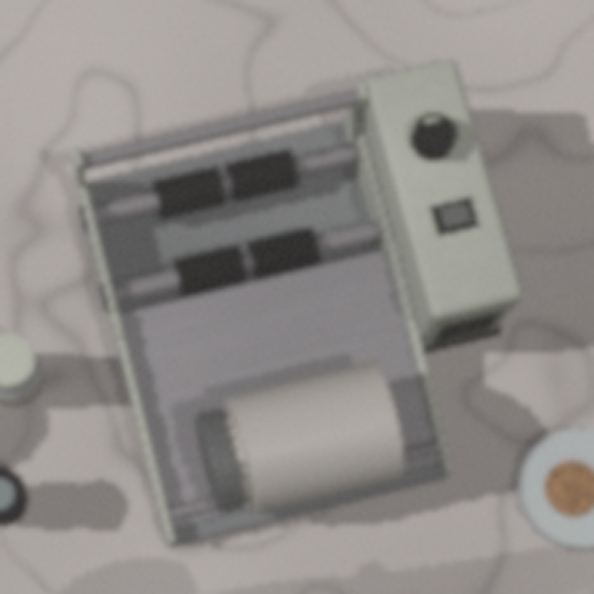

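```bash
python3 - <<'E'
from fit import *
np.set_printoptions(precision=4,suppress=True)
for n in ['top','scene']:
    f=grab(n); 
    C=f['color'].astype(int).sum(2); dark=(C<210)
    q0=proj(f,[[.645,-.06,.05],[.705,-.042,.05]])
    for k,roll in enumerate(q0):
        vv,uu=np.mgrid[:480,:640]
        Pz=unproj(f,uu.ravel(),vv.ravel(),f['range_z'].ravel()).reshape(480,640,3)
        ctr=np.array([[.645,-.06],[.706,-.042]][k])
        nx=np.array([.96,.279]);ny=np.array([-.279,.96])
        X=(Pz[...,:2]-ctr)@nx;Y=(Pz[...,:2]-ctr)@ny
        m=dark&(abs(X)<.022)&(abs(Y)<.085)&(Pz[...,2]>.035)&(Pz[...,2]<.06)
        lab=m; B=Pz[m]
        x=X[m];y=Y[m]
        a=np.polyfit(y,x,1)
        print(n,k,roll,m.sum(),'yext',np.percentile(y,[1,99]),'z',np.percentile(B[:,2],[50,95]),'yaw',np.degrees(np.arctan2(.279,.96)-np.arctan(a[0])), 'x at 0',a[1], 'mean',B.mean(0))
        print(cv2.minAreaRect((B[:,:2]*1000).astype(np.float32)))
    if n=='top': print(f['tvec'],f['fx'])
f=grab('top')
# check candidate overlay
yaw=np.radians(16.2)
im=f['color'][:,:,::-1].copy()
R=np.array([[np.cos(yaw),-np.sin(yaw)],[np.sin(yaw),np.cos(yaw)]])
fr=np.array([.644,-.0605])
def L(a,b,z,col):
    p=proj(f,np.array([np.r_[fr+R@a,z],np.r_[fr+R@b,z]])); q=(p*16).astype(int)
    cv2.line(im,tuple(map(int,q[0])),tuple(map(int,q[1])),col,1,cv2.LINE_AA,4)
L((0,-.054),(0,.054),.052,(0,0,255)); L((.064,-.054),(.064,.054),.052,(0,0,255))
L((-.2,0),(.12,0),.052,(0,255,0)); L((-.149,-.055),(-.149,.081),.073+.044,(255,0,0))
cv2.imwrite('pics/ov1.png',cv2.resize(im[90:270,270:450],None,fx=3.3,fy=3.3,interpolation=cv2.INTER_CUBIC))
E
```

```text
top 0 [344.3176 167.1493] 416 yext [-0.0526  0.0525] z [0.0503 0.0552] yaw 15.38308717274421 x at 0 -0.0046733863468177185 mean [ 0.6405 -0.0613  0.0499]
((641.8634033203125, -60.704200744628906), (26.886940002441406, 106.60319519042969), 15.877084732055664)
top 1 [337.5332 143.8861] 431 yext [-0.053   0.0518] z [0.0499 0.0548] yaw 15.482233492225992 x at 0 -0.0052399356774826605 mean [ 0.701  -0.0437  0.0489]
((703.1276245117188, -43.25415802001953), (27.736705780029297, 106.7769546508789), 15.075160026550293)
[-0.0298  0.4704  1.1946] 498.508060618046
scene 0 [250.0028 264.4903] 608 yext [-0.0547  0.0536] z [0.0475 0.0525] yaw 15.641826724270674 x at 0 0.005901047963036102 mean [ 0.6499 -0.0558  0.0464]
((645.2438354492188, -64.94705200195312), (35.76206970214844, 122.20034790039062), 13.878589630126953)
scene 1 [227.8781 279.9981] 571 yext [-0.0553  0.0537] z [0.047  0.0524] yaw 15.711349395788494 x at 0 0.008190506736800869 mean [ 0.7135 -0.0384  0.0459]
((711.6862182617188, -46.023468017578125), (27.94981575012207, 119.51461029052734), 17.303970336914062)
```

View pics/ov1.png

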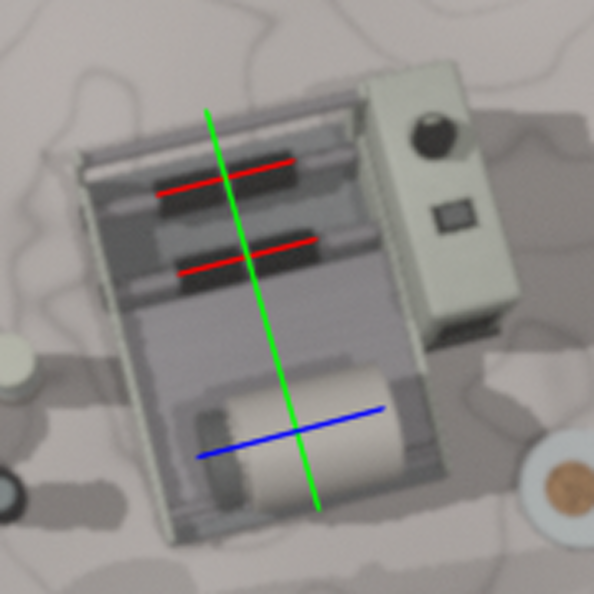

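>>> {"op": "servo_tool", "data": {
  "increments": [
    {"turn":1.9},
    {"ty":-2.7,"tz":-4},
    {"ty":-2.7,"tz":-4},
    {"ty":-2.7,"tz":-4},
    {"ty":-2.7,"tz":-4},
    {"ty":-2.7,"tz":-4},
    {"ty":-2.7,"tz":-4},
    {"ty":-2.7,"tz":-4},
    {"ty":-2.7,"tz":-4}
  ],
  "claw": 0
}}

```text
invalid input at $.increments[0]: expected keys tx, ty, tz, turn
```

>>> {"op": "servo_tool", "data": {
  "increments": [
    {"tx":0,"ty":0,"tz":0,"turn":1.9},
    {"tx":0,"ty":-2.7,"tz":-4,"turn":0},
    {"tx":0,"ty":-2.7,"tz":-4,"turn":0},
    {"tx":0,"ty":-2.7,"tz":-4,"turn":0},
    {"tx":0,"ty":-2.7,"tz":-4,"turn":0},
    {"tx":0,"ty":-2.7,"tz":-4,"turn":0},
    {"tx":0,"ty":-2.7,"tz":-4,"turn":0},
    {"tx":0,"ty":-2.7,"tz":-4,"turn":0},
    {"tx":0,"ty":-2.7,"tz":-4,"turn":0}
  ],
  "claw": 0
}}

```text
time_s: 2.25
tcp_pos: [0.4413, -0.3014, 0.197]
eef_rot: [[-0.001, 0.251, -0.968], [-0.006, -0.968, -0.251], [-1.0, 0.006, 0.002]]
contact_force: [1.0, -0.1, 1.1]
opening: 0.0247
```

>>> {"op": "servo_tool", "data": {
  "increments": [
    {"tx":0,"ty":-2.5,"tz":-3.5,"turn":-0.5},
    {"tx":0,"ty":-2.5,"tz":-3.5,"turn":-0.5},
    {"tx":0,"ty":-2.5,"tz":-3.3,"turn":0},
    {"tx":0,"ty":0,"tz":0,"turn":0},
    {"tx":0,"ty":0,"tz":0,"turn":0}
  ]
}}

```text
time_s: 2.75
tcp_pos: [0.5292, -0.1893, 0.1971]
eef_rot: [[0.003, 0.28, -0.96], [-0.004, -0.96, -0.28], [-1.0, 0.004, -0.002]]
contact_force: [-0.1, -1.1, 0.5]
opening: 0.0007
```

```bash
cat >> h.py <<'E'
FR=np.array([.6435,-.0600]); YAW=np.radians(15.6)
MX=np.array([np.cos(YAW),np.sin(YAW)]); MY=np.array([-np.sin(YAW),np.cos(YAW)])
def mil(p): p=np.asarray(p); return np.array([(p[:2]-FR)@MX,(p[:2]-FR)@MY,p[2]])
def st():
    s=arm.state(); z=s['eef_rot'][:,2]
    print('t',s['time_s'],'tcp mill mm',np.round(mil(s['tcp_pos'])*1000,1),'yaw',round(float(np.degrees(np.arctan2(-z[1],-z[0]))),2),'tilt',np.round(s['eef_rot'][:,0],3),'F',np.round(s['contact_force'],1),'open',round(s['opening'],4))
E
python3 - <<'E'
from fit import *
st(); f=grab('top','top1.png')
for r in arm.regions_of(f,'jar')[:1]: pass
E
```

```text
t 2.75 tcp mill mm [-144.8  -93.8  197.1] yaw 16.28 tilt [ 0.003 -0.004 -1.   ] F [-0.1 -1.1  0.5] open 0.0007
```

View pics/top1.png

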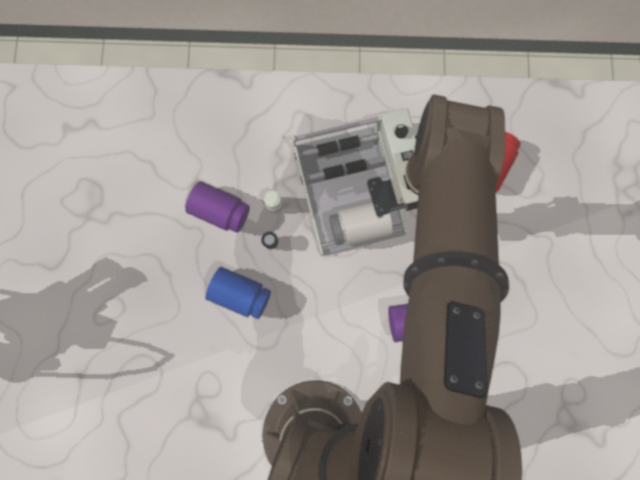

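```bash
python3 - <<'E'
from fit import *
f=grab('wrist','w1.png'); g=grab('scene','s1.png')
E
```

```text
(no output)
```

View pics/w1.png

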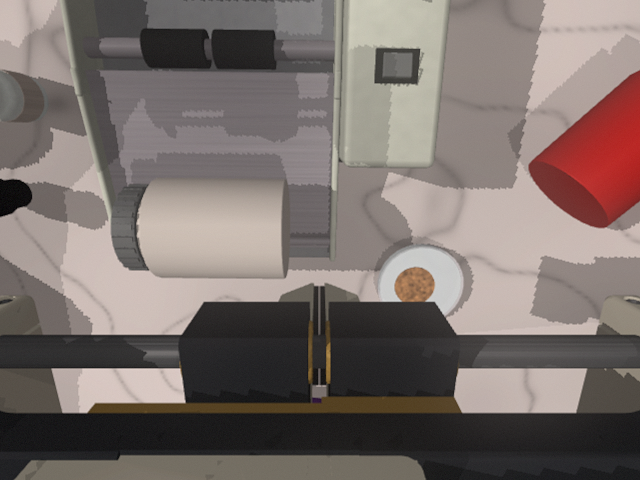

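View pics/s1.png

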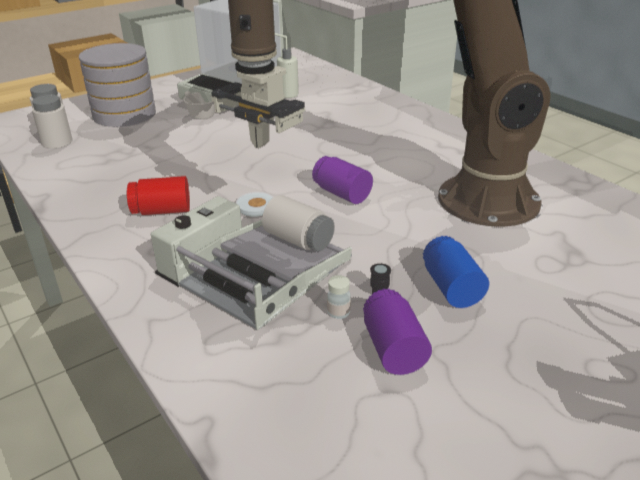

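```bash
cat > wm.py <<'E'
from fit import *
def measure(f,near,verbose=True):
    vv,uu=np.mgrid[:480,:640]
    P=unproj(f,uu.ravel(),vv.ravel(),f['range_z'].ravel()).reshape(480,640,3)
    C=f['color'].astype(int); S=C.sum(2)
    M=np.stack([(P[...,:2]-FR)@MX,(P[...,:2]-FR)@MY],-1)
    ok=f['range_z']>0
    m=ok&(S<200)&(abs(M[...,0])<.025)&(abs(M[...,1])<.075)&(P[...,2]>.03)&(P[...,2]<.065)
    if m.sum()>100:
        x,y=M[m].T; a=np.polyfit(y,x,1)
        print('roller n',m.sum(),'yext',np.percentile(y,[.5,99.5])*1000,'yaw',np.degrees(YAW)-np.degrees(np.arctan(a[0])),'x0',a[1]*1000,'zmax',np.percentile(P[m][:,2],95))
    # jar: points near expected, colour white/body
    d=M-np.array(near[:2])
    m=ok&(abs(d[...,0])<.05)&(d[...,1]>-.075)&(d[...,1]<.10)&(P[...,2]>near[2]+.015)&(P[...,2]<near[2]+.06)
    Q=np.c_[M[m],P[m][:,2]]
    def res(q):
        nn=np.array([np.cos(q[0]),np.sin(q[0])]); return np.hypot((Q[b,:2]-near[:2])@nn-q[1],Q[b,2]-q[2])-.044
    b=(Q[:,1]-near[1]<.045)&(Q[:,1]-near[1]>-.048)
    s=least_squares(res,[0,0,near[2]],loss='soft_l1',f_scale=.002)
    print('jar axis in mill: skew deg',np.degrees(s.x[0]),'x',(near[0]+s.x[1])*1000,'z',s.x[2]*1000,'err',np.median(abs(s.fun)),'n',b.sum())
    rad=np.hypot(Q[:,0]-near[0]-s.x[1],Q[:,2]-s.x[2])
    body=Q[(rad>.041)&(rad<.048),1]
    h,e=np.histogram(Q[:,1],bins=np.arange(-.15,.15,.004))
    print('body y ext',np.percentile(body,[.3,99.7])*1000,'all',np.percentile(Q[:,1],[.3,99.7])*1000)
E
python3 - <<'E'
from wm import *
np.set_printoptions(precision=2,suppress=True)
f=grab('wrist'); measure(f,np.array([-.149,-.009,.073]))
for q in ['jar','front_roller','seat','mill_base','apron']:
    print(q,[(mil(r['position'])*1000,round(r['p'],2)) for r in arm.pinpoint(f,q)[:2]])
C=f['color'][220]; print([tuple(C[i]) for i in range(120,300,12)])
E
```

```text
roller n 5170 yext [-59.13  63.66] yaw 15.543139609213265 x0 -1.8980049802491645 zmax 0.05377049753240708
jar axis in mill: skew deg -0.16143979272758827 x -149.1132558623351 z 72.09630102259943 err 0.000380215953835715 n 11121
body y ext [-66.03  43.07] all [-66.14  67.95]
jar [(array([ -83.62, -363.09,   41.4 ]), 0.98)]
front_roller [(array([ 2.62, -1.77, 38.8 ]), 0.63)]
seat []
mill_base [(array([-0.12, -0.8 , 42.4 ]), 0.6)]
apron []
[(np.uint8(108), np.uint8(107), np.uint8(105)), (np.uint8(81), np.uint8(80), np.uint8(77)), (np.uint8(202), np.uint8(188), np.uint8(178)), (np.uint8(200), np.uint8(186), np.uint8(175)), (np.uint8(202), np.uint8(187), np.uint8(178)), (np.uint8(200), np.uint8(187), np.uint8(177)), (np.uint8(199), np.uint8(187), np.uint8(176)), (np.uint8(200), np.uint8(187), np.uint8(176)), (np.uint8(200), np.uint8(186), np.uint8(177)), (np.uint8(199), np.uint8(186), np.uint8(176)), (np.uint8(200), np.uint8(187), np.uint8(177)), (np.uint8(199), np.uint8(186), np.uint8(176)), (np.uint8(196), np.uint8(184), np.uint8(174)), (np.uint8(196), np.uint8(183), np.uint8(174)), (np.uint8(99), np.uint8(92), np.uint8(88))]
```

```bash
python3 - <<'E'
from wm import *
np.set_printoptions(precision=1,suppress=True)
f=grab('wrist')
for v in (40,48,56):
    S=f['color'][v].astype(int).sum(1); d=np.nonzero(S[100:320]<150)[0]+100
    if len(d): print(v,d.min(),d.max(),[mil(unproj(f,np.array(u),np.array(v)))*1000 for u in (d.min()+1,d.max()-1)])
st()
E
```

```text
40 139 272 [array([ 3.7, 51.1, 52.4]), array([  4.8, -55.5,  51.3])]
48 140 272 [array([-2.3, 51. , 52.6]), array([ -1.5, -55.6,  53.5])]
56 142 272 [array([-7.7, 51.4, 49.7]), array([ -7.1, -55.2,  51.7])]
t 3.3 tcp mill mm [-145.6  -94.6  197.3] yaw 16.13 tilt [ 0. -0. -1.] F [ 0.1 -0.3  0.2] open 0.0009
```

>>> {"op": "servo_tool", "data": {
  "increments": [
    {"tx":3,"ty":0,"tz":0.2,"turn":0.5},
    {"tx":4,"ty":0,"tz":0.2,"turn":0},
    {"tx":4,"ty":0,"tz":0,"turn":0},
    {"tx":2.5,"ty":0,"tz":0,"turn":0},
    {"tx":0.5,"ty":0,"tz":0,"turn":0},
    {"tx":0,"ty":0,"tz":0,"turn":0}
  ]
}}

```text
time_s: 3.9
tcp_pos: [0.5278, -0.1935, 0.0554]
eef_rot: [[0.009, 0.268, -0.963], [-0.005, -0.963, -0.268], [-1.0, 0.007, -0.008]]
contact_force: [0.4, -0.8, 0.4]
opening: 0.0005
```

```bash
python3 - <<'E'
from wm import *
st(); f=grab('wrist','w2.png'); st()
E
```

```text
t 3.9 tcp mill mm [-147.4  -97.4   55.4] yaw 15.54 tilt [ 0.009 -0.005 -1.   ] F [ 0.4 -0.8  0.4] open 0.0005
t 3.95 tcp mill mm [-147.1  -97.6   55.9] yaw 15.54 tilt [ 0.01  -0.005 -1.   ] F [ 0.3 -0.2  0. ] open 0.0003
```

View pics/w2.png

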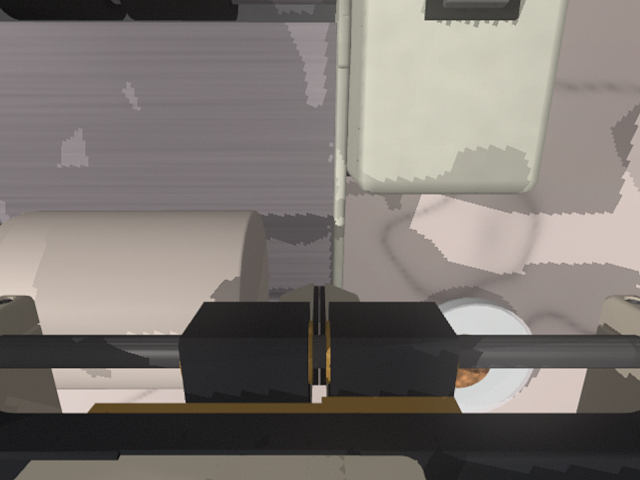

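>>> {"op": "servo_tool", "data": {
  "increments": [
    {"tx":-2,"ty":0,"tz":0,"turn":0},
    {"tx":0,"ty":-0.5,"tz":0,"turn":0},
    {"tx":0,"ty":-0.4,"tz":0,"turn":0},
    {"tx":0,"ty":-0.3,"tz":0,"turn":0},
    {"tx":0,"ty":-0.3,"tz":0,"turn":0},
    {"tx":0,"ty":0,"tz":0,"turn":0}
  ]
}}

```text
time_s: 4.55
tcp_pos: [0.5267, -0.1785, 0.0814]
eef_rot: [[0.018, 0.268, -0.963], [-0.007, -0.963, -0.268], [-1.0, 0.012, -0.015]]
contact_force: [0.0, -0.1, 0.1]
opening: 0.0006
```

```bash
python3 - <<'E'
from wm import *
np.set_printoptions(precision=2,suppress=True)
st(); f=grab('wrist'); measure(f,np.array([-.149,-.011,.073]))
E
```

```text
t 4.55 tcp mill mm [-144.4  -82.7   81.4] yaw 15.54 tilt [ 0.02 -0.01 -1.  ] F [ 0.  -0.1  0.1] open 0.0006
roller n 8301 yext [-56.43  67.35] yaw 15.546411278897132 x0 -7.657521556597142 zmax 0.05362155625392596
jar axis in mill: skew deg -0.23378685168413338 x -149.02759212354553 z 72.0647286962896 err 0.00038857282537987925 n 20142
body y ext [-81.15  42.93] all [-84.42  67.62]
```

>>> {"op": "servo_tool", "data": {
  "increments": [
    {"tx":0.3,"ty":-0.3,"tz":0,"turn":0},
    {"tx":0,"ty":-0.3,"tz":0,"turn":0},
    {"tx":0,"ty":0,"tz":0,"turn":0}
  ]
}}

```text
time_s: 4.9
tcp_pos: [0.5251, -0.1737, 0.0777]
eef_rot: [[0.017, 0.267, -0.964], [-0.009, -0.964, -0.267], [-1.0, 0.013, -0.014]]
contact_force: [0.5, -0.3, 1.8]
opening: 0.0004
```

```bash
python3 - <<'E'
from wm import *
np.set_printoptions(precision=2,suppress=True)
st(); f=grab('wrist','w3.png'); measure(f,np.array([-.149,-.011,.073]))
E
```

```text
t 4.9 tcp mill mm [-144.6  -77.6   77.7] yaw 15.48 tilt [ 0.02 -0.01 -1.  ] F [ 0.5 -0.3  1.8] open 0.0004
roller n 7936 yext [-55.75  67.8 ] yaw 15.528246676372662 x0 -8.26089908119639 zmax 0.05343261148862165
jar axis in mill: skew deg -0.14070503012283614 x -149.02060978203818 z 72.06603816231042 err 0.000390238825608992 n 20007
body y ext [-81.19  43.72] all [-83.68  68.25]
```

View pics/w3.png

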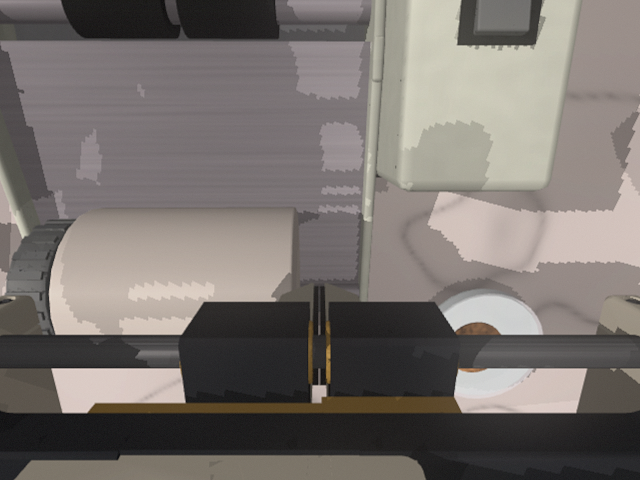

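>>> {"op": "servo_tool", "data": {
  "increments": [
    {"tx":0,"ty":-0.3,"tz":0,"turn":0},
    {"tx":0,"ty":-0.3,"tz":0,"turn":0},
    {"tx":0,"ty":-0.3,"tz":0,"turn":0},
    {"tx":0,"ty":-0.1,"tz":0,"turn":0}
  ]
}}

```text
time_s: 5.35
tcp_pos: [0.5229, -0.1654, 0.078]
eef_rot: [[0.019, 0.265, -0.964], [-0.01, -0.964, -0.265], [-1.0, 0.015, -0.016]]
contact_force: [0.7, -2.6, 1.0]
opening: 0.0005
```

```bash
python3 - <<'E'
from wm import *
np.set_printoptions(precision=2,suppress=True)
st(); f=grab('wrist','w4.png'); measure(f,np.array([-.149,-.005,.073]))
E
```

```text
t 5.35 tcp mill mm [-144.5  -69.    78. ] yaw 15.38 tilt [ 0.02 -0.01 -1.  ] F [ 0.7 -2.6  1. ] open 0.0005
roller n 8046 yext [-55.7   67.86] yaw 15.491839220975935 x0 -8.144242302888877 zmax 0.05347130678854581
jar axis in mill: skew deg -0.07869252297636929 x -149.01714470547893 z 72.09629917521106 err 0.00038879293407280066 n 19742
body y ext [-73.39  52.04] all [-77.24  76.55]
```

>>> {"op": "servo_tool", "data": {
  "increments": [
    {"tx":0,"ty":0.7,"tz":0,"turn":0},
    {"tx":0,"ty":0.7,"tz":0,"turn":-0.2},
    {"tx":-4,"ty":0,"tz":0,"turn":0},
    {"tx":-3,"ty":0,"tz":1,"turn":0},
    {"tx":0,"ty":-1,"tz":3,"turn":0},
    {"tx":0,"ty":-2,"tz":2,"turn":0},
    {"tx":0,"ty":-2,"tz":1,"turn":0},
    {"tx":0,"ty":-2,"tz":0,"turn":0},
    {"tx":0,"ty":-0.5,"tz":0,"turn":0},
    {"tx":0,"ty":0,"tz":0,"turn":0}
  ],
  "claw": 0.6
}}

```text
time_s: 6.4
tcp_pos: [0.4339, -0.1254, 0.1475]
eef_rot: [[0.014, 0.269, -0.963], [-0.006, -0.963, -0.269], [-1.0, 0.009, -0.012]]
contact_force: [0.6, -0.8, -1.0]
opening: 0.0548
```

```bash
python3 - <<'E'
from wm import *
np.set_printoptions(precision=2,suppress=True)
st(); f=grab('wrist','w5.png'); measure(f,np.array([-.149,-.003,.073]))
E
```

```text
t 6.4 tcp mill mm [-219.5   -6.7  147.5] yaw 15.6 tilt [ 0.01 -0.01 -1.  ] F [ 0.6 -0.8 -1. ] open 0.0548
jar axis in mill: skew deg -0.13091363037226003 x -149.1018400318887 z 71.9680304947593 err 0.00036231803447265426 n 19783
body y ext [-56.51  52.24] all [-56.41  77.4 ]
```

View pics/w5.png

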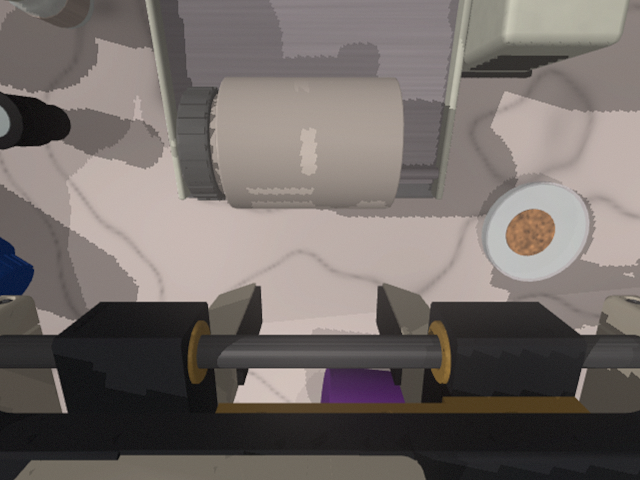

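>>> {"op": "servo_tool", "data": {
  "increments": [
    {"tx":3,"ty":-0.2,"tz":0,"turn":0},
    {"tx":3,"ty":-0.2,"tz":0,"turn":0},
    {"tx":1,"ty":0,"tz":0,"turn":0},
    {"tx":0,"ty":0,"tz":0,"turn":0},
    {"tx":0,"ty":0,"tz":0,"turn":0}
  ]
}}

```text
time_s: 6.95
tcp_pos: [0.4384, -0.1266, 0.0767]
eef_rot: [[0.018, 0.265, -0.964], [-0.007, -0.964, -0.265], [-1.0, 0.012, -0.015]]
contact_force: [-0.3, -0.7, -0.1]
opening: 0.055
```

```bash
python3 - <<'E'
from wm import *
st()
E
```

```text
t 6.95 tcp mill mm [-215.5   -9.    76.7] yaw 15.39 tilt [ 0.018 -0.007 -1.   ] F [-0.3 -0.7 -0.1] open 0.055
```

>>> {"op": "servo_tool", "data": {
  "increments": [
    {"tx":0.7,"ty":-0.4,"tz":-0.2,"turn":-0.1},
    {"tx":0.6,"ty":-0.4,"tz":-0.3,"turn":-0.1},
    {"tx":0,"ty":0,"tz":-0.2,"turn":0},
    {"tx":0,"ty":0,"tz":0,"turn":0}
  ]
}}

```text
time_s: 7.35
tcp_pos: [0.446, -0.117, 0.0652]
eef_rot: [[0.022, 0.268, -0.963], [-0.008, -0.963, -0.269], [-1.0, 0.014, -0.019]]
contact_force: [0.0, 0.1, 0.3]
opening: 0.055
```

```bash
python3 - <<'E'
from wm import *
st()
E
```

```text
t 7.35 tcp mill mm [-205.5   -1.8   65.2] yaw 15.58 tilt [ 0.022 -0.008 -1.   ] F [0.  0.1 0.3] open 0.055
```

>>> {"op": "servo_tool", "data": {
  "increments": [
    {"tx":0,"ty":0,"tz":-0.3,"turn":0},
    {"tx":-0.05,"ty":0,"tz":-0.4,"turn":0},
    {"tx":-0.06,"ty":0,"tz":-0.4,"turn":0},
    {"tx":-0.06,"ty":0,"tz":-0.4,"turn":0},
    {"tx":-0.06,"ty":0,"tz":-0.4,"turn":0}
  ]
}}

```text
time_s: 7.85
tcp_pos: [0.4626, -0.1125, 0.0689]
eef_rot: [[0.017, 0.268, -0.963], [-0.01, -0.963, -0.268], [-1.0, 0.014, -0.014]]
contact_force: [-13.5, -1.7, 20.0]
opening: 0.0553
```

```bash
python3 - <<'E'
from wm import *
np.set_printoptions(precision=2,suppress=True)
st(); f=grab('wrist','w6.png'); measure(f,np.array([-.140,-.003,.074])); st()
E
```

```text
t 7.85 tcp mill mm [-188.4   -1.9   68.9] yaw 15.54 tilt [ 0.02 -0.01 -1.  ] F [-13.5  -1.7  20. ] open 0.0553
jar axis in mill: skew deg -0.023647875345849244 x -145.55298444949614 z 72.80067033152784 err 0.00047842759728474946 n 41912
body y ext [-56.49  52.06] all [-56.37  76.89]
t 7.9 tcp mill mm [-187.8   -2.    69.2] yaw 15.55 tilt [ 0.02 -0.01 -1.  ] F [-10.2  -0.7  19.4] open 0.0553
```

View pics/w6.png

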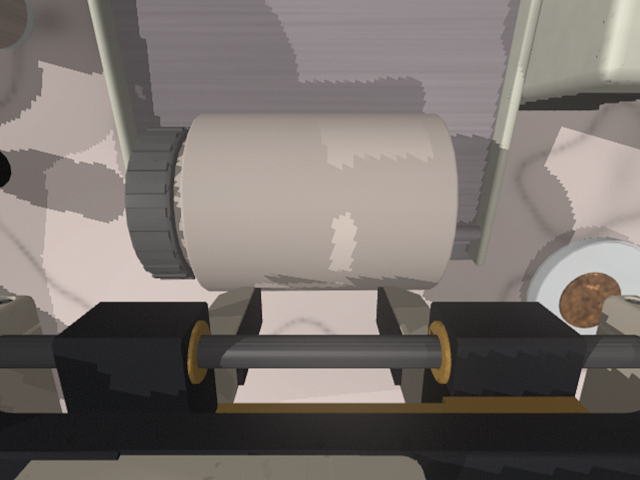

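```bash
python3 - <<'E'
from wm import *
np.set_printoptions(precision=1,suppress=True)
s=arm.state(); R=s['eef_rot']; p=s['tcp_pos']; st()
f=grab('wrist')
for (u,v) in [(250,290),(235,300),(225,300),(225,310),(215,340),(150,304),(150,320),(205,304),(245,320),(258,290),(385,290),(410,300),(420,296),(430,304),(480,304)]:
    if f['range_z'][v,u]>0: print((u,v),((unproj(f,np.array(u),np.array(v))-p)@R)*1000)
f=grab('scene','s6.png')
cv2.imwrite('pics/s6c.png',cv2.resize(f['color'][100:330,150:400,::-1],None,fx=2.6,fy=2.6,interpolation=cv2.INTER_CUBIC))
E
```

```text
t 7.9 tcp mill mm [-187.8   -2.    69.2] yaw 15.55 tilt [ 0. -0. -1.] F [-10.2  -0.7  19.4] open 0.0553
(250, 290) [-38.3 -30.1 -11.5]
(235, 300) [-48.1 -34.6 -11.4]
(225, 300) [-47.6 -39.  -11.1]
(225, 310) [-57.  -36.7 -11.4]
(215, 340) [-110.1  -24.4  -31. ]
(150, 304) [-102.1  -43.   -36.6]
(150, 320) [-110.5  -39.3  -36.7]
(205, 304) [-100.6  -29.2  -35.9]
(245, 320) [-62.  -27.8  -9.7]
(258, 290) [-33.8 -27.4  -9.4]
(385, 290) [-37.2  30.4 -10.9]
(410, 300) [-45.9  39.6 -10.2]
(420, 296) [68.7 78.4 42.5]
(430, 304) [-98.9  30.6 -35. ]
(480, 304) [-102.1   42.4  -36.5]
```

View pics/s6c.png

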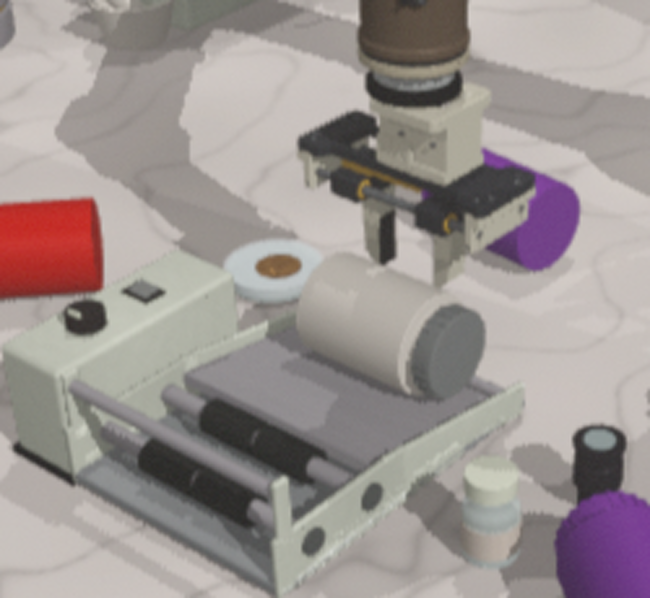

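```bash
python3 - <<'E'
from wm import *
np.set_printoptions(precision=1,suppress=True)
s=arm.state(); R=s['eef_rot']; p=s['tcp_pos']; st()
f=grab('wrist')
for u in (205,235,250,300,390,415):
  for v in (270,280,284,288,290,292,294):
    if f['range_z'][v,u]>0:
        w=unproj(f,np.array(u),np.array(v)); print((u,v),((w-p)@R)*1000, mil(w)*1000)
g=grab('scene')
T=[p+R@np.array(q)/1000 for q in [(0,27,-10),(0,27,10),(0,-27,-10),(0,-46,0),(-60,-46,-10),(-60,46,-10)]]
im=g['color'][:,:,::-1].copy()
im=cv2.resize(im[100:330,150:400],None,fx=2.6,fy=2.6,interpolation=cv2.INTER_CUBIC)
for q,t in zip(proj(g,np.array(T)),T): cv2.circle(im,(int((q[0]-150)*2.6),int((q[1]-100)*2.6)),3,(0,0,255),1)
cv2.imwrite('pics/s7c.png',im)
E
```

```text
t 8.0 tcp mill mm [-188.2   -1.9   69.2] yaw 15.55 tilt [ 0. -0. -1.] F [-10.5  -2.3  17. ] open 0.0555
(205, 270) [-42.2 -48.  -22.6] [-166.2   46.6  111. ]
(205, 280) [-38.3 -49.8 -16.3] [-172.4   48.3  107. ]
(205, 284) [-35.9 -50.8 -13.3] [-175.3   49.3  104.5]
(205, 288) [-32.1 -52.2  -9.7] [-178.9   50.7  100.6]
(205, 290) [ 66.2 -85.9  36.1] [-223.2   83.1    1.3]
(205, 292) [ 66.8 -86.3  38. ] [-225.2   83.4    0.6]
(205, 294) [ 66.4 -86.3  39.6] [-226.7   83.5    1. ]
(235, 270) [-42.6 -35.1 -22.8] [-166.    33.7  111.6]
(235, 280) [-37.1 -36.8 -15.8] [-172.9   35.3  105.9]
(235, 284) [-34.4 -37.6 -12.7] [-176.    36.1  103.2]
(235, 288) [-29.9 -38.8  -8.7] [-179.9   37.3   98.7]
(235, 290) [-37.7 -37.  -11.2] [-177.5   35.5  106.5]
(235, 292) [-40.2 -36.4 -11.4] [-177.3   35.   109. ]
(235, 294) [-41.7 -36.1 -11.1] [-177.6   34.7  110.5]
(250, 270) [-40.9 -29.  -22.1] [-166.7   27.6  110. ]
(250, 280) [-36.9 -30.1 -15.7] [-173.    28.7  105.8]
(250, 284) [-34.1 -30.8 -12.6] [-176.1   29.3  103. ]
(250, 288) [-34.1 -30.9 -10.6] [-178.1   29.4  103. ]
(250, 290) [-36.8 -30.4 
[... 565 characters left out ...]
9.4]
(390, 280) [-36.2  32.6 -15.4] [-173.4  -34.   106.1]
(390, 284) [-33.6  33.2 -12.3] [-176.4  -34.7  103.4]
(390, 288) [-35.   33.1 -10.9] [-177.8  -34.5  104.8]
(390, 290) [-37.3  32.6 -11. ] [-177.8  -34.   107.1]
(390, 292) [-38.8  32.3 -10.7] [-178.1  -33.8  108.6]
(390, 294) [-42.5  31.6 -11.4] [-177.4  -33.   112.3]
(415, 270) [-42.   41.8 -22.4] [-166.4  -43.2  112.1]
(415, 280) [-35.1  44.1 -14.9] [-173.9  -45.6  105.1]
(415, 284) [-33.6  44.7 -12.2] [-176.5  -46.2  103.5]
(415, 288) [-26.5  46.9  -7.1] [-181.6  -48.4   96.4]
(415, 290) [68.9 74.2 37.5] [-224.8  -77.1    0.8]
(415, 292) [69.1 74.4 39.3] [-226.5  -77.3    0.6]
(415, 294) [-42.1  42.6 -11.2] [-177.6  -44.   112. ]
```

View pics/s7c.png

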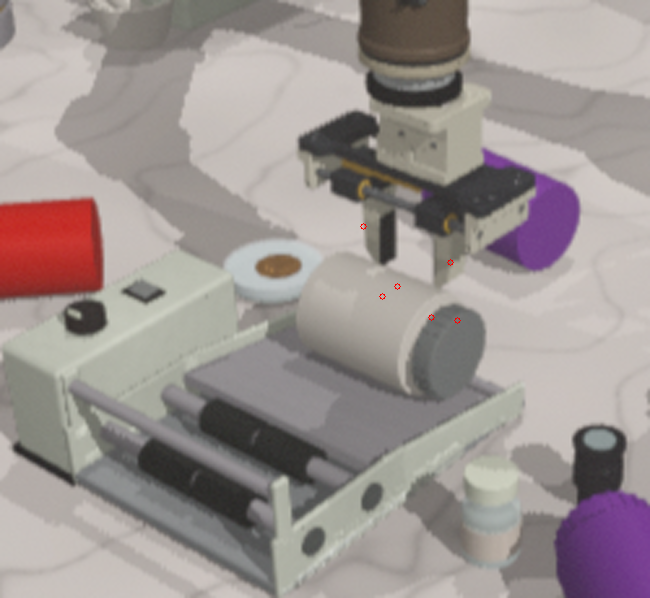

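>>> {"op": "servo_tool", "data": {
  "increments": [
    {"tx":0,"ty":0,"tz":0.2,"turn":0},
    {"tx":0,"ty":0,"tz":0.2,"turn":0},
    {"tx":0,"ty":0,"tz":0.4,"turn":0},
    {"tx":0,"ty":0,"tz":0.8,"turn":0},
    {"tx":0,"ty":0,"tz":0.8,"turn":0},
    {"tx":0,"ty":0,"tz":0,"turn":0}
  ]
}}

```text
time_s: 8.7
tcp_pos: [0.4381, -0.1195, 0.0692]
eef_rot: [[0.018, 0.268, -0.963], [-0.01, -0.963, -0.268], [-1.0, 0.014, -0.014]]
contact_force: [0.1, -0.5, 0.7]
opening: 0.0552
```

```bash
python3 - <<'E'
from wm import *
np.set_printoptions(precision=1,suppress=True)
s=arm.state(); R=s['eef_rot']; p=s['tcp_pos']; st()
f=grab('wrist','w7.png'); measure(f,np.array([-.149,-.003,.073]))
vv,uu=np.mgrid[:480,:640]
T=((unproj(f,uu.ravel(),vv.ravel(),f['range_z'].ravel())-p)@R*1000).reshape(480,640,3)
m=(f['range_z']>0)&(abs(T[...,1])<60)&(abs(T[...,1])>20)&(T[...,0]>-70)&(T[...,0]<8)&(abs(T[...,2])<14)
for a in range(-70,8,5):
    k=m&(T[...,0]>=a)&(T[...,0]<a+5)
    if k.sum()>3: print(a,k.sum(),'z min',np.percentile(T[k][:,2],[2,50]),'absy',np.percentile(abs(T[k][:,1]),[2,98]))
E
```

```text
t 8.7 tcp mill mm [-213.8   -2.1   69.2] yaw 15.53 tilt [ 0. -0. -1.] F [ 0.1 -0.5  0.7] open 0.0552
jar axis in mill: skew deg -0.15356979163301748 x -149.0186468320178 z 71.93064228567464 err 0.00033747981053943235 n 42832
body y ext [-56.5  52. ] all [-56.4  76.9]
-70 564 z min [-11.7 -10.9] absy [27.  40.5]
-65 586 z min [-11.6 -10.9] absy [26.9 41.9]
-60 617 z min [-11.7 -10.9] absy [26.9 43.7]
-55 601 z min [-11.7 -10.9] absy [26.9 44.2]
-50 573 z min [-11.6 -10.8] absy [26.9 43.5]
-45 523 z min [-11.5 -10.7] absy [27.  43.2]
-40 405 z min [-11.5 -10.5] absy [26.9 40. ]
-35 264 z min [-11.4  -9.3] absy [27.  35.3]
-30 34 z min [-10.8  -9.1] absy [27.1 31. ]
```

View pics/w7.png

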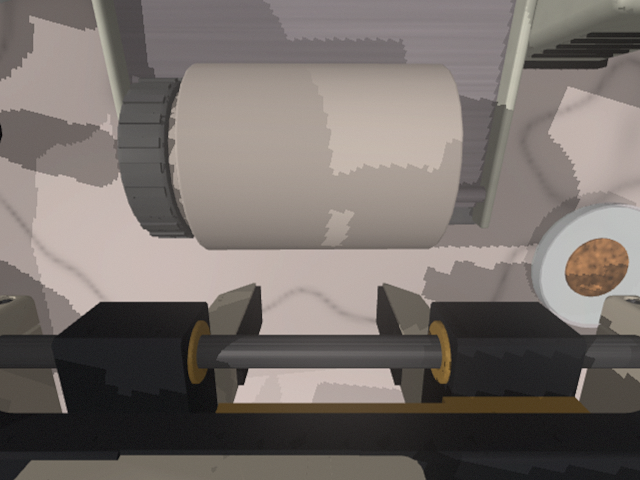

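```bash
python3 - <<'E'
from wm import *
np.set_printoptions(precision=1,suppress=True)
g=grab('scene')
print('s1 tcp proj',proj(g,[[.529,-.1893,.1971],[.529,-.1893,.225],[.529,-.1893,.26]]))
s=arm.state(); R=s['eef_rot']; p=s['tcp_pos']
f=grab('wrist'); Q=[(0,27,-10),(-28,27,-10),(0,27,10),(-60,27,-10)]
print(proj(f,np.array([p+R@np.array(q)/1000 for q in Q])))
im=g['color'][:,:,::-1].copy()
im=cv2.resize(im[100:330,150:400],None,fx=2.6,fy=2.6,interpolation=cv2.INTER_CUBIC)
for q in proj(g,np.array([p+R@np.array(q)/1000 for q in [(0,27,0),(-28,27,0),(0,-27,0),(-28,-27,0)]])): cv2.circle(im,(int((q[0]-150)*2.6),int((q[1]-100)*2.6)),3,(0,0,255),1)
cv2.imwrite('pics/s8c.png',im)
E
```

```text
s1 tcp proj [[261.2 159.1]
 [260.3 147. ]
 [259.2 131.4]]
[[366.9 263.2]
 [374.3 283.7]
 [365.6 296.5]
 [386.2 316.6]]
```

View pics/s8c.png

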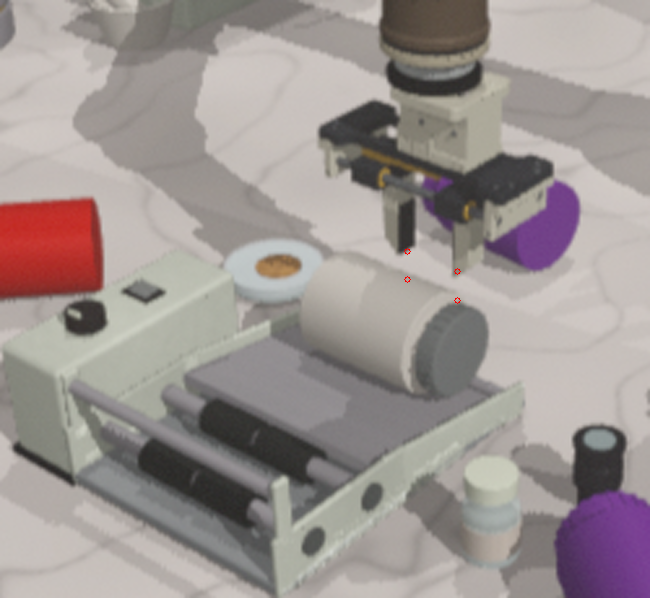

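The scene and wrist views both show the real fingertips about 28 mm short of the reported TCP, so the push was landing on the upper back of the jar. I'll lower by about 4 cm so the fingers push at axis height.

>>> {"op": "servo_tool", "data": {
  "increments": [
    {"tx":1.5,"ty":0,"tz":0,"turn":0},
    {"tx":1.3,"ty":-0.1,"tz":0,"turn":0},
    {"tx":0.6,"ty":0,"tz":0,"turn":0},
    {"tx":0,"ty":0,"tz":0,"turn":0},
    {"tx":0,"ty":0,"tz":0,"turn":0}
  ]
}}

```text
time_s: 9.35
tcp_pos: [0.4427, -0.1182, 0.0353]
eef_rot: [[0.022, 0.269, -0.963], [-0.01, -0.963, -0.269], [-1.0, 0.015, -0.019]]
contact_force: [-0.7, 0.7, -0.1]
opening: 0.0551
```

```bash
python3 - <<'E'
from wm import *
st(); f=grab('wrist','w9.png')
E
```

```text
t 9.35 tcp mill mm [-209.1   -2.1   35.3] yaw 15.6 tilt [ 0.022 -0.01  -1.   ] F [-0.7  0.7 -0.1] open 0.0551
```

>>> {"op": "servo_tool", "data": {
  "increments": [
    {"tx":0.3,"ty":0,"tz":-0.3,"turn":0},
    {"tx":0,"ty":0,"tz":-0.4,"turn":0},
    {"tx":-0.06,"ty":0,"tz":-0.4,"turn":0},
    {"tx":-0.06,"ty":0,"tz":-0.4,"turn":0},
    {"tx":-0.06,"ty":0,"tz":-0.4,"turn":0}
  ]
}}

```text
time_s: 9.9
tcp_pos: [0.4606, -0.1136, 0.0351]
eef_rot: [[0.02, 0.268, -0.963], [-0.011, -0.963, -0.268], [-1.0, 0.016, -0.016]]
contact_force: [-2.8, -0.4, 1.6]
opening: 0.0554
```

```bash
python3 - <<'E'
from wm import *
np.set_printoptions(precision=2,suppress=True)
st(); f=grab('wrist','w10.png'); measure(f,np.array([-.140,-.003,.074])); st()
E
```

```text
t 9.9 tcp mill mm [-190.6   -2.4   35.1] yaw 15.54 tilt [ 0.02 -0.01 -1.  ] F [-2.8 -0.4  1.6] open 0.0554
jar axis in mill: skew deg -0.11394079779950368 x -136.65691215414273 z 74.04917694934086 err 0.0003927442243276992 n 69860
body y ext [-56.51  51.8 ] all [-56.42  77.87]
t 9.95 tcp mill mm [-189.3   -2.5   35.4] yaw 15.56 tilt [ 0.02 -0.01 -1.  ] F [ 0.3 -0.1 -0.3] open 0.0551
```

>>> {"op": "servo_tool", "data": {
  "increments": [
    {"tx":-0.06,"ty":0,"tz":-0.3,"turn":0},
    {"tx":-0.06,"ty":0,"tz":-0.4,"turn":0},
    {"tx":-0.06,"ty":0,"tz":-0.4,"turn":0},
    {"tx":-0.06,"ty":0,"tz":-0.4,"turn":0},
    {"tx":-0.06,"ty":0,"tz":-0.4,"turn":0},
    {"tx":-0.06,"ty":0,"tz":-0.4,"turn":0},
    {"tx":-0.06,"ty":0,"tz":-0.4,"turn":0},
    {"tx":-0.06,"ty":0,"tz":-0.4,"turn":0}
  ]
}}

```text
time_s: 10.75
tcp_pos: [0.4934, -0.1043, 0.041]
eef_rot: [[0.02, 0.268, -0.963], [-0.011, -0.963, -0.268], [-1.0, 0.016, -0.017]]
contact_force: [-3.0, -0.1, 1.8]
opening: 0.055
```

```bash
python3 - <<'E'
from wm import *
np.set_printoptions(precision=2,suppress=True)
st(); s=mil(arm.state()['tcp_pos']); f=grab('wrist','w11.png'); measure(f,np.array([s[0]+.054,-.003,s[2]+.039])); st()
E
```

```text
t 10.75 tcp mill mm [-156.5   -2.3   41. ] yaw 15.55 tilt [ 0.02 -0.01 -1.  ] F [-3.  -0.1  1.8] open 0.055
jar axis in mill: skew deg -0.11698773923979305 x -102.62606112710536 z 79.45072263530477 err 0.0003883234083098125 n 68891
body y ext [-56.52  51.86] all [-56.44  77.91]
t 10.8 tcp mill mm [-155.3   -2.3   41.3] yaw 15.57 tilt [ 0.02 -0.01 -1.  ] F [ 1.1 -0.4  0.9] open 0.0552
```

>>> {"op": "servo_tool", "data": {
  "increments": [
    {"tx":-0.06,"ty":0,"tz":-0.3,"turn":0},
    {"tx":-0.06,"ty":0,"tz":-0.4,"turn":0},
    {"tx":-0.06,"ty":0,"tz":-0.4,"turn":0},
    {"tx":-0.06,"ty":0,"tz":-0.4,"turn":0},
    {"tx":-0.06,"ty":0,"tz":-0.4,"turn":0},
    {"tx":-0.06,"ty":0,"tz":-0.4,"turn":0},
    {"tx":-0.06,"ty":0,"tz":-0.4,"turn":0},
    {"tx":-0.06,"ty":0,"tz":-0.4,"turn":0},
    {"tx":-0.06,"ty":0,"tz":-0.4,"turn":0},
    {"tx":-0.06,"ty":0,"tz":-0.4,"turn":0}
  ]
}}

```text
time_s: 11.8
tcp_pos: [0.5345, -0.0927, 0.0484]
eef_rot: [[0.021, 0.268, -0.963], [-0.011, -0.963, -0.268], [-1.0, 0.016, -0.017]]
contact_force: [-3.1, -0.3, 2.0]
opening: 0.0549
```

```bash
python3 - <<'E'
from wm import *
np.set_printoptions(precision=2,suppress=True)
st(); s=mil(arm.state()['tcp_pos']); f=grab('wrist','w12.png'); measure(f,np.array([s[0]+.054,-.003,s[2]+.039])); st()
E
```

```text
t 11.8 tcp mill mm [-113.7   -2.2   48.4] yaw 15.55 tilt [ 0.02 -0.01 -1.  ] F [-3.1 -0.3  2. ] open 0.0549
roller n 11399 yext [-55.27  58.91] yaw 15.74999869226352 x0 1.413028653894198 zmax 0.053693806536240944
jar axis in mill: skew deg -0.11183121083548359 x -59.79061617474763 z 86.22511876249497 err 0.00038621355264816665 n 68175
body y ext [-56.56  51.81] all [-56.46  78.04]
t 11.85 tcp mill mm [-112.5   -2.2   48.6] yaw 15.57 tilt [ 0.02 -0.01 -1.  ] F [ 1.1 -0.1  0.3] open 0.0553
```

View pics/w12.png

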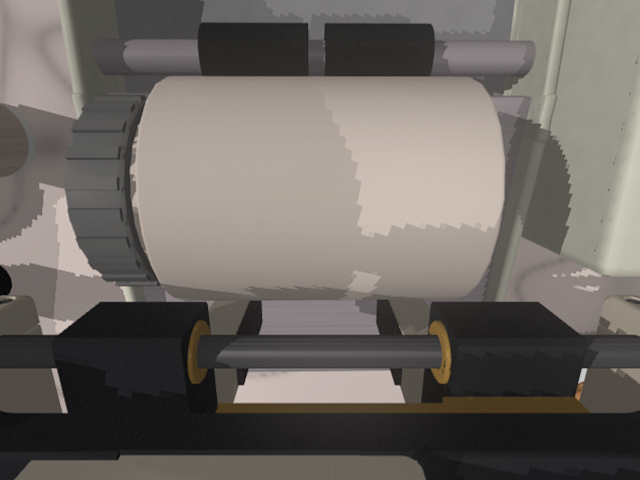

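>>> {"op": "servo_tool", "data": {
  "increments": [
    {"tx":-0.06,"ty":0,"tz":-0.3,"turn":0},
    {"tx":-0.06,"ty":0,"tz":-0.4,"turn":0},
    {"tx":-0.06,"ty":0,"tz":-0.4,"turn":0},
    {"tx":-0.06,"ty":0,"tz":-0.4,"turn":0},
    {"tx":-0.06,"ty":0,"tz":-0.4,"turn":0},
    {"tx":-0.06,"ty":0,"tz":-0.4,"turn":0},
    {"tx":-0.06,"ty":0,"tz":-0.3,"turn":0},
    {"tx":-0.05,"ty":0,"tz":-0.3,"turn":0},
    {"tx":-0.04,"ty":0,"tz":-0.3,"turn":0}
  ]
}}

```text
time_s: 12.75
tcp_pos: [0.5687, -0.0831, 0.0546]
eef_rot: [[0.021, 0.268, -0.963], [-0.011, -0.963, -0.268], [-1.0, 0.016, -0.018]]
contact_force: [-2.1, -1.8, 2.0]
opening: 0.0552
```

```bash
python3 - <<'E'
from wm import *
np.set_printoptions(precision=2,suppress=True)
st(); s=mil(arm.state()['tcp_pos']); f=grab('wrist','w13.png'); measure(f,np.array([s[0]+.054,-.003,s[2]+.039])); st()
E
```

```text
t 12.75 tcp mill mm [-78.3  -2.1  54.6] yaw 15.56 tilt [ 0.02 -0.01 -1.  ] F [-2.1 -1.8  2. ] open 0.0552
jar axis in mill: skew deg -0.1104125461728227 x -24.38864566213517 z 91.74639104363752 err 0.0003849533582120368 n 67449
body y ext [-56.61  51.79] all [-56.52  78.17]
t 12.8 tcp mill mm [-77.9  -2.   54.7] yaw 15.57 tilt [ 0.02 -0.01 -1.  ] F [-2.4 -2.  -0. ] open 0.055
```

>>> {"op": "servo_tool", "data": {
  "increments": [
    {"tx":-0.04,"ty":0,"tz":-0.2,"turn":0},
    {"tx":-0.04,"ty":0,"tz":-0.2,"turn":0},
    {"tx":-0.04,"ty":0,"tz":-0.2,"turn":0},
    {"tx":-0.04,"ty":0,"tz":-0.2,"turn":0},
    {"tx":-0.04,"ty":0,"tz":-0.2,"turn":0},
    {"tx":-0.03,"ty":0,"tz":-0.2,"turn":0},
    {"tx":-0.03,"ty":0,"tz":-0.2,"turn":0}
  ]
}}

```text
time_s: 13.5
tcp_pos: [0.5679, -0.0831, 0.0545]
eef_rot: [[-0.006, 0.266, -0.964], [-0.015, -0.964, -0.266], [-1.0, 0.013, 0.01]]
contact_force: [-8.5, -1.6, 6.1]
opening: 0.055
```

```bash
python3 - <<'E'
from wm import *
np.set_printoptions(precision=2,suppress=True)
st(); s=mil(arm.state()['tcp_pos']); f=grab('wrist','w14.png'); measure(f,np.array([s[0]+.054,-.003,s[2]+.037])); st()
E
```

```text
t 13.5 tcp mill mm [-79.1  -1.9  54.5] yaw 15.43 tilt [-0.01 -0.01 -1.  ] F [-8.5 -1.6  6.1] open 0.055
jar axis in mill: skew deg -0.10503301066205356 x -24.263624796726877 z 91.78859304543255 err 0.00039127535950679235 n 69554
body y ext [-56.57  51.8 ] all [-56.47  77.77]
t 13.55 tcp mill mm [-79.1  -1.9  54.4] yaw 15.43 tilt [-0.01 -0.01 -1.  ] F [-8.4 -2.3  6.5] open 0.055
```

>>> {"op": "servo_tool", "data": {
  "increments": [
    {"tx":0.4,"ty":0,"tz":-0.05,"turn":-0.1},
    {"tx":0.5,"ty":0,"tz":-0.1,"turn":0},
    {"tx":0.3,"ty":0,"tz":-0.1,"turn":0}
  ]
}}

```text
time_s: 13.85
tcp_pos: [0.5676, -0.0836, 0.0419]
eef_rot: [[-0.01, 0.267, -0.964], [-0.016, -0.964, -0.267], [-1.0, 0.013, 0.014]]
contact_force: [-5.8, -1.4, 3.5]
opening: 0.0549
```

```bash
python3 - <<'E'
from wm import *
np.set_printoptions(precision=2,suppress=True)
st(); f=grab('wrist','w15.png'); measure(f,np.array([-.025,-.003,.092])); st()
E
```

```text
t 13.85 tcp mill mm [-79.5  -2.3  41.9] yaw 15.5 tilt [-0.01 -0.02 -1.  ] F [-5.8 -1.4  3.5] open 0.0549
jar axis in mill: skew deg -0.10565840085503464 x -24.49990763650914 z 92.01113981276373 err 0.0004933131292357631 n 89091
body y ext [-56.64  51.76] all [-57.49  78.05]
t 13.9 tcp mill mm [-79.5  -2.3  41.5] yaw 15.5 tilt [-0.01 -0.02 -1.  ] F [-4.7 -1.6  2.4] open 0.0552
```

>>> {"op": "servo_tool", "data": {
  "increments": [
    {"tx":-0.2,"ty":0,"tz":-0.4,"turn":0},
    {"tx":-0.3,"ty":0,"tz":-0.5,"turn":0},
    {"tx":-0.3,"ty":0,"tz":-0.5,"turn":0}
  ]
}}

```text
time_s: 14.2
tcp_pos: [0.5697, -0.0828, 0.0463]
eef_rot: [[-0.032, 0.266, -0.964], [-0.02, -0.964, -0.265], [-0.999, 0.01, 0.036]]
contact_force: [-13.9, -2.5, 7.9]
opening: 0.0549
```

```bash
python3 - <<'E'
from wm import *
np.set_printoptions(precision=2,suppress=True)
st(); f=grab('wrist','w16.png'); measure(f,np.array([-.02,-.003,.092])); st()
E
```

```text
t 14.2 tcp mill mm [-77.2  -2.1  46.3] yaw 15.38 tilt [-0.03 -0.02 -1.  ] F [-13.9  -2.5   7.9] open 0.0549
jar axis in mill: skew deg -0.22113083141347298 x -21.076404400412006 z 93.17587011809565 err 0.00041197169687990504 n 83864
body y ext [-56.63  51.7 ] all [-56.75  77.97]
t 14.25 tcp mill mm [-76.8  -2.1  46.6] yaw 15.38 tilt [-0.03 -0.02 -1.  ] F [-15.6  -4.8  10.4] open 0.0553
```

>>> {"op": "servo_tool", "data": {
  "increments": [
    {"tx":-0.5,"ty":0,"tz":-0.5,"turn":-0.1},
    {"tx":-0.4,"ty":0,"tz":-0.5,"turn":0},
    {"tx":-0.3,"ty":0,"tz":-0.4,"turn":0}
  ]
}}

```text
time_s: 14.55
tcp_pos: [0.579, -0.0803, 0.0568]
eef_rot: [[-0.042, 0.266, -0.963], [-0.021, -0.964, -0.265], [-0.999, 0.009, 0.046]]
contact_force: [-4.7, -0.9, 3.5]
opening: 0.0553
```

```bash
python3 - <<'E'
from wm import *
np.set_printoptions(precision=2,suppress=True)
st(); f=grab('wrist','w17.png'); measure(f,np.array([-.012,-.003,.094])); st()
E
```

```text
t 14.55 tcp mill mm [-67.6  -2.2  56.8] yaw 15.4 tilt [-0.04 -0.02 -1.  ] F [-4.7 -0.9  3.5] open 0.0553
jar axis in mill: skew deg -0.24939004202340848 x -11.2645294709773 z 95.89830373785574 err 0.00038634164693844564 n 73803
body y ext [-56.64  51.7 ] all [-56.54  77.42]
t 14.6 tcp mill mm [-66.3  -2.2  57.3] yaw 15.42 tilt [-0.04 -0.02 -1.  ] F [-3.4 -0.9  3. ] open 0.0555
```

>>> {"op": "servo_tool", "data": {
  "increments": [
    {"tx":-0.2,"ty":0,"tz":-0.25,"turn":0},
    {"tx":-0.2,"ty":0,"tz":-0.25,"turn":0},
    {"tx":-0.15,"ty":0,"tz":-0.25,"turn":0}
  ]
}}

```text
time_s: 14.9
tcp_pos: [0.5888, -0.0774, 0.0625]
eef_rot: [[-0.039, 0.266, -0.963], [-0.021, -0.964, -0.266], [-0.999, 0.009, 0.043]]
contact_force: [-0.5, -0.0, 0.2]
opening: 0.0553
```

```bash
python3 - <<'E'
from wm import *
np.set_printoptions(precision=2,suppress=True)
st(); f=grab('wrist','w18.png'); measure(f,np.array([-.003,-.003,.096])); st()
E
```

```text
t 14.9 tcp mill mm [-57.3  -2.1  62.5] yaw 15.42 tilt [-0.04 -0.02 -1.  ] F [-0.5 -0.   0.2] open 0.0553
jar axis in mill: skew deg -0.2264260958556822 x -1.3380341339447877 z 96.98617552388971 err 0.0004090160580885842 n 68796
body y ext [-56.68  51.71] all [-56.6   76.64]
t 14.95 tcp mill mm [-56.5  -2.   62.8] yaw 15.44 tilt [-0.04 -0.02 -1.  ] F [ 0.1  0.1 -0.1] open 0.055
```

Near the crest. I'll go on slowly, keeping the fingers just behind it.

>>> {"op": "servo_tool", "data": {
  "increments": [
    {"tx":0,"ty":0,"tz":-0.3,"turn":0},
    {"tx":0,"ty":0,"tz":-0.3,"turn":0},
    {"tx":0,"ty":0,"tz":-0.3,"turn":0},
    {"tx":0,"ty":0,"tz":-0.3,"turn":0},
    {"tx":0,"ty":0,"tz":-0.2,"turn":0},
    {"tx":0,"ty":0,"tz":0,"turn":0}
  ]
}}

```text
time_s: 15.55
tcp_pos: [0.6062, -0.0721, 0.0621]
eef_rot: [[-0.035, 0.267, -0.963], [-0.019, -0.964, -0.267], [-0.999, 0.009, 0.039]]
contact_force: [-0.4, 0.4, 0.7]
opening: 0.0554
```

```bash
python3 - <<'E'
from wm import *
np.set_printoptions(precision=2,suppress=True)
st(); f=grab('wrist','w19.png'); measure(f,np.array([.030,-.003,.088])); st()
E
```

```text
t 15.55 tcp mill mm [-39.2  -1.6  62.1] yaw 15.48 tilt [-0.04 -0.02 -1.  ] F [-0.4  0.4  0.7] open 0.0554
jar axis in mill: skew deg -0.16548739781704755 x 32.220194234203625 z 87.43014374972414 err 0.00033817596814381123 n 63069
body y ext [-57.11  51.28] all [-57.04  76.16]
t 15.6 tcp mill mm [-39.4  -1.7  62.1] yaw 15.47 tilt [-0.04 -0.02 -1.  ] F [0.4 0.2 0.9] open 0.0554
```

View pics/w19.png

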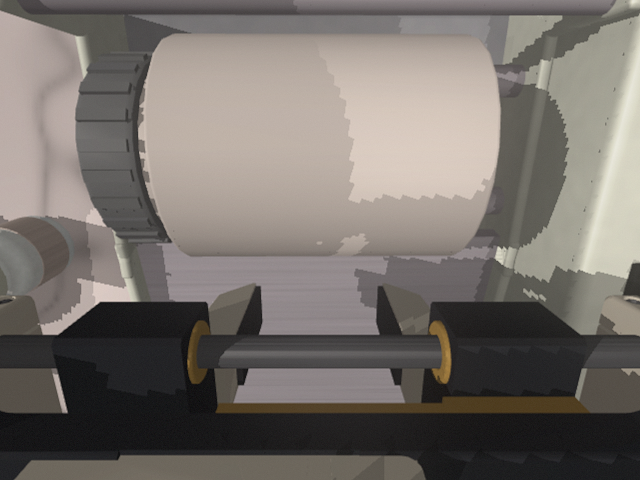

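Seated at x 32 mm and z 87 mm, and straight. I'll back the fingers away and lift.

>>> {"op": "servo_tool", "data": {
  "increments": [
    {"tx":0,"ty":0,"tz":1,"turn":0},
    {"tx":-0.5,"ty":0,"tz":2,"turn":0},
    {"tx":-2,"ty":0,"tz":2,"turn":0},
    {"tx":-4,"ty":0,"tz":1,"turn":0},
    {"tx":-4,"ty":0,"tz":1,"turn":0},
    {"tx":-3,"ty":0,"tz":1,"turn":0},
    {"tx":-1,"ty":0,"tz":0,"turn":0},
    {"tx":0,"ty":0,"tz":0,"turn":0},
    {"tx":0,"ty":0,"tz":0,"turn":0}
  ]
}}

```text
time_s: 16.5
tcp_pos: [0.5235, -0.0936, 0.2128]
eef_rot: [[-0.042, 0.265, -0.963], [-0.021, -0.964, -0.264], [-0.999, 0.009, 0.046]]
contact_force: [0.6, 0.9, -0.1]
opening: 0.0552
```

```bash
python3 - <<'E'
from wm import *
np.set_printoptions(precision=2,suppress=True)
st(); f=grab('wrist','w20.png'); measure(f,np.array([.030,-.003,.088]))
g=grab('scene','s20.png')
for q in ['eyepiece_mid','sample_mid','petri_mid','jar']:
    print(q,[(np.round(r['position'],3),round(r['p'],2)) for r in arm.pinpoint(g,q)[:4]])
st()
E
```

```text
t 16.5 tcp mill mm [-124.6   -0.1  212.8] yaw 15.34 tilt [-0.04 -0.02 -1.  ] F [ 0.6  0.9 -0.1] open 0.0552
roller n 911 yext [-54.96  51.95] yaw 15.336842059350634 x0 -12.070291288876604 zmax 0.050228056199691395
jar axis in mill: skew deg -0.10731229698279722 x 32.18604844005989 z 87.50524512317995 err 0.0004588581157540725 n 10120
body y ext [-57.15  51.77] all [-57.07  77.04]
eyepiece_mid [(array([0.46, 0.12, 0.03]), 0.82)]
sample_mid []
petri_mid [(array([ 0.48, -0.32,  0.01]), 0.98)]
jar [(array([0.33, 0.2 , 0.04]), 0.8), (array([0.54, 0.26, 0.04]), 0.79), (array([ 0.28, -0.23,  0.04]), 0.76), (array([ 0.68, -0.06,  0.09]), 0.73)]
t 16.8 tcp mill mm [-124.4    0.2  212.4] yaw 15.38 tilt [-0.04 -0.02 -1.  ] F [0.2 0.2 0.3] open 0.0551
```

View pics/s20.png

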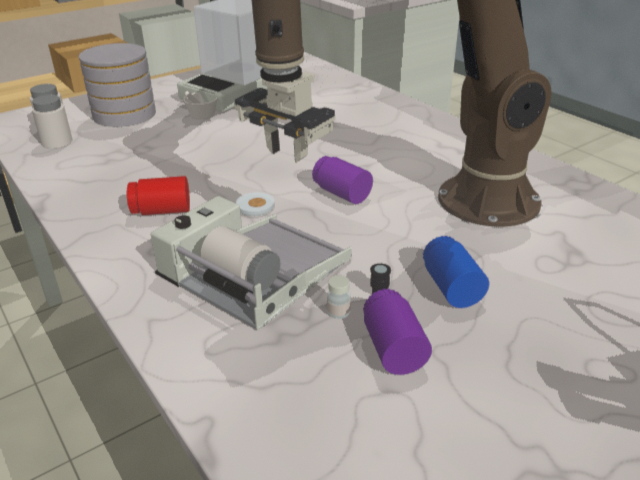

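The jar is home between the rollers at (240,255). The eyepiece (380,272), sample jar (338,297) and petri dish (257,204) show at the same pixels as in the first picture. The arm is clear, so I'm handing in.

```bash
python3 -c "
from plant import arm
print(arm.hand_in())"
```

```text
the job is handed in; nothing more can be done
None
```

The white jar is home between the two rollers, lying straight along them with the arm clear, and I handed the job in at 16.8 s of the 38 s allowed.

**How it went:**
- **Centring:** I first nudged the jar about 9 mm along its axis with the shut fingers, because it lay off the mill's middle line.
- **Rolling up:** I then rolled it up the apron with two spread fingers behind it and eased it over the front roller.

**Last checks:**
- **Seat:** the jar's axis is 32 mm beyond the front roller and 87.5 mm above the bench, against 32 and 87 mm asked. It is about 0.1° out of line and less than 1 mm off the sleeves' middle.
- **Bystanders:** the eyepiece and petri dish measure where they started. The network did not find the sample jar in the last picture, but it stands at the same place as in the first one.
- **Forces:** the highest reading I saw was about 24 N at the wrist.

**What disagreed or went wrong:**
- **Fingertips:** they really end about 28 mm short of the reported TCP. My first push therefore landed on the jar's upper back and moved it only 3.5 mm. I backed off, it settled against the lip again, and I pushed lower.
- **Front roller:** small steps stalled there, with the jar held still against the fingers. I got it over by pushing harder while lifting the fingers.
- **Hand tilt:** the hand leaned up to about 2.5° while pushing, which the moves could not correct.

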